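# Fit the torch to the telescopic lamp stand and hold it raised

### The job

Take the pocket torch out of its rest and stand it, same way up and fully down, in the ring holder of the lamp stand. Only then press the stand's release button so that the telescope comes free, take the stand by the round grip on top of its column and pull it straight up past the first stop to the second stop, where both sections are fully out. A spring draws the telescope back, so finish while still holding the grip at full height, with the torch in its holder; leave the dish, the jars and the stones where they are.

Things in the scene. Friction and masses are not known exactly. Their poses are not given: they have to be found in the camera images.
- lamp_stand: Telescopic lamp stand, fixed: dark round foot 124 mm across, upright column; origin on the table under the column. Its +y points to the torch holder (grey ring on a steel arm, 90 mm from the column), its -y to the grey release box (34 x 60 mm, top 120 mm above the table) with the button, 70 mm from the column. A green stone card lies under the holder.
- grip_mid (a point): Middle of the round grey, black-banded pull grip on top of the column: upright, 28 mm across, 45 mm high, 150 mm above the table when in (holder's arm 32 mm lower). Freed, it springs up about 15 mm; first stop at 60 mm of rise, second, rigid, at 110 mm. Pull: up to 8 N to the first stop, then 8 to 13 N. Let go, it is drawn down again.
- holder_mouth (a point): Centre of the open top of the torch holder, an upright grey ring of 31 mm bore, 41 mm outside, 36 mm high, with an inner lip 32 mm below this point on which the torch's lower end stands; the torch's centre is then 15 mm above this point. 86 mm above the table while the telescope is in; rises with the grip.
- button_top (a point): Top centre of the release button, bright metal, round, 22 mm across, on the release box, 130 mm above the table. Pressed straight down: stroke 6 mm, 2 N at first, 5 N at the bottom. Near 4 mm it draws back a bolt and the telescope comes free for good, springing up about 15 mm; let go, the button springs back.
- release_button (a joint): How far the release button is pressed: 0 out, 0.006 m fully in.
- upper_section (a joint): Travel of the upper telescope section (grip and holder): 0 in and locked, about 0.015 m after release, 0.060 m at the first stop.
- lower_section (a joint): Travel of the lower telescope section, which carries the upper: 0 in, 0.050 m out (second stop). It starts to move once the upper section is at its stop.
- torch_mid (a point): Centre of the black pocket torch, loose, 60 to 90 g, standing upright in its rest: round barrel 26 mm across, 113 mm long, orange switch on top, lens down. The barrel's lower end, on which it stands, is 47 mm below this point, its top 51 mm above. This point's y axis runs along the torch, upward at the start and when rightly placed.
- torch_rest: Dark round torch rest, fixed to the table, 68 mm across at its foot, 40 mm high, bore 31 mm; the torch stands in it, its centre 59 mm above the table. Origin under its centre, on the table. It and the dish may be on either side of the stand.
- dish: Steel sorting dish with blue stones, 101 mm across, 21 mm high, loose; bystander. Origin under its centre.
- jar_a: Small round black gem jar with a green stone, 33 mm across, 22 mm high, loose; bystander. Origin under its centre.
- jar_b: Small round black gem jar with a blue stone, 33 mm across, 22 mm high, loose; bystander. Origin under its centre.
- stone_a: Round palm stone, 48 x 48 x 20 mm, loose; bystander. Origin under its centre.
- stone_b: Oval palm stone, 48 x 35 x 24 mm, loose; bystander. Origin under its centre.
Not all that is in view belongs to the job. What is shaped like the part that bears torch_mid but brown or green is not meant.

How it is judged:
By the outcome, as a careful person would: the job done as asked, in the order asked, and still so for the second after the job is handed in, while the arm keeps its last pose, push and grip.
It also fails if it takes over 66 s, if anything falls off the work surface, if the arm or the gripper's body presses on something with over 40 N, if the wrist force passes 120 N, or if a joint passes its speed limit or range.

### The arm

A 6-joint arm with a two-finger parallel gripper is mounted at the origin on a cart in front of the work surface, level with it; the furniture and walls round the work are solid. World frame = base frame: x ahead of the robot, y to its left, z up, the work surface at z = 0. Lengths are in m, angles in rad, forces in N, time in s.
With the tool pointing down it reaches from about 0.275 to 0.775 m from the base axis. Payload 14.6 kg.
Tool frame: the origin (TCP) lies at the very end of the fingers, on their centre line; the grasp point (between the pads) lies 19 mm behind it; z points along the fingers, y is the line along which they close (so a half turn about z gives the same grasp; the last joint's range is limited). The gripper opens to 85 mm and grips with 20 to 120 N. Pads are 22 mm wide; open, the fingers measure 114 mm over their backs; the gripper's body (76 mm by 85 mm) begins 54 mm behind the grasp point. The pads swing forward as they close: fully open they stand 13 mm farther back than shut.
Start: joints at [1.123, 0.263, -0.048, 1.259, 0, 1.415], TCP at [0.152, 0.503, 0.231] pointing down, gripper open.
Joint ranges: [-2.65, 2.65], [-0.89, 1.7], [-1.18, 1.37], [-2.13, 2.11], [-1.35, 1.29], [-3.14, 3.14]. Speed limits (rad/s): [1.89, 1.89, 2.57, 2.79, 3.14, 3.14].

### API

Orientations are given as a rotation vector (axis times angle).
In Python, from rig import env gives the robot as it stands.
- The arm moves only by the shell command python3 -m inch 'ROWS' [OPENING]. ROWS is text: rows parted by semicolons, each of 6 numbers parted by spaces: the shift along the tool's x, y, z in units of 20 cm (1.0 is 20 cm), then the turn, a rotation vector about the tool's x, y, z in units of 90 degrees (1.0 is 90 degrees). In form: x y z rx ry rz; .... A call has 1 to 12 rows; each row shifts and turns the commanded pose from where the row before left it, along the tool's axes as they then stand; what a row does not reach is not made up. A row lasts 1/10 s, in which the tool goes at most 50 mm and 8.59 degrees, less where a joint would pass 70% of its speed; a pose out of reach is approached as far as the arm can. A call with a number of a shift or a turn outside -1 to 1 is refused whole. A call with a gripper value outside its range is refused whole. OPENING is the opening, from 0 (shut) to 1 (fully open), set as the call begins (- or left out, the last holds). The fingers move at their own pace and stop on an object; the grip force is fixed at half the most. Time passes only in rows, so rows that do not move let the fingers close. It gives the time, the measured TCP pose, the force, the opening and the grip force at its end, in the units of the state.
- env.read_state(): the state, without advancing time (a new reading comes with each control period).
- env.grab_frame(name): name is "side" or "top"; returns a dict with "frame" (420x560x3 uint8, red, green, blue), "mtx" (3x3 intrinsics, pixels), "distortion" ([k1, k2, p1, p2, k3] as OpenCV has them; the pictures are not rectified), "rvec" (rotation vector, rad) and "tvec" (3), from world to camera coordinates, as OpenCV has them. Camera axes: x right, y down, z forward; pixel columns grow to the right and rows downward; lengths in m; the calibration is good to about 2 mm. A picture is of the moment at which its call begins. There is no depth.
- env.close_job(): hands the job in; it is judged then, once.
The state is a dict: "clock": time; "joint_pos": joint angles; "joint_velocities": joint speeds; "tau": joint torques, N m; "eef_pos": TCP position; "tool_rot": TCP orientation; "contact_force": force on the tool from outside, world axes, zero at the start; "torque": the same for the moment, N m; "finger_gap": opening from 0.0 (shut) to 1.0 (fully open); "grasp_force": force on a finger pad.
Only numpy, scipy, OpenCV 4.12 (cv2) and the standard library are available. Lean on these libraries where they do the work, as an engineer would, in place of code of your own. Each camera call takes 0.05 s, during which the arm holds its last target. There are 200 camera calls.

## Working session

There is one attempt and no reset: what is moved stays moved. The work goes in short steps, Python scripts to look and compute and a shell command to move; the robot and the scene stay as the last step left them, time stands still between calls to the robot, and variables do not carry over. Pictures are saved under pics/ and viewed, at most 12 in all, crops included, and the job is handed in when it is done.

```bash
mkdir -p pics; ls
python3 - <<'E'
from rig import env
import cv2,json,numpy as np
s=env.read_state();print({k:np.round(v,3).tolist() for k,v in s.items()})
for n in("side","top"):
    d=env.grab_frame(n);cv2.imwrite(f"pics/{n}0.png",d["frame"][:,:,::-1])
    np.savez(f"pics/{n}0.npz",**d);print(n,d["mtx"],d["distortion"],d["rvec"],d["tvec"])
E
```

```text
pics
{'clock': 0.0, 'joint_pos': [1.123, 0.264, -0.049, 1.259, -0.0, 1.415], 'joint_velocities': [-0.001, -0.0, 0.0, 0.002, 0.001, -0.002], 'tau': [-0.002, -63.762, 38.457, 0.014, -0.0, 0.0], 'eef_pos': [0.151, 0.502, 0.231], 'tool_rot': [-0.458, -3.108, 0.002], 'contact_force': [-0.244, -0.458, -0.206], 'torque': [0.041, 0.045, 0.038], 'grasp_force': 0.0, 'finger_gap': 1.0}
side [[426.94155159   0.         283.41257339]
 [  0.         426.94155159 211.28369969]
 [  0.           0.           1.        ]] [0.00738838 0.         0.         0.         0.        ] [ 0.47845458 -2.56433886  1.4525077 ] [0.51342014 0.20974072 0.86898818]
top [[449.28125338   0.         280.22434211]
 [  0.         449.28125338 207.68710528]
 [  0.           0.           1.        ]] [-0.10667338  0.          0.          0.          0.        ] [ 2.1392451  -2.17639153  0.1178817 ] [-6.04326668e-04  5.34821505e-01  1.33014339e+00]
```

View pics/side0.png

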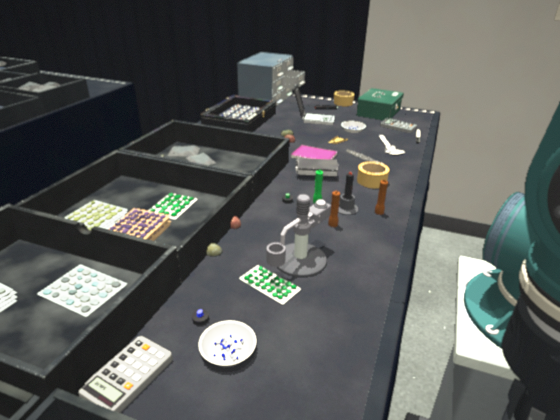

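View pics/top0.png

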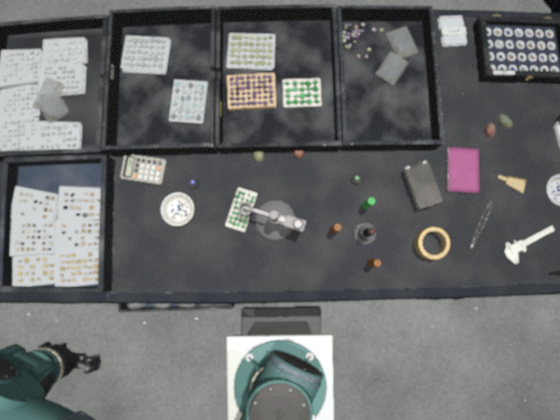

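The side view shows the stand at about (300,255), with its ring at (276,252), grip at (304,205) and button at (320,205). In the top view the ring is at (245,210), the grip near (275,215) and the button at (300,225).

Torch candidates, top/side pixels:
- Black in its rest: (366,232)/(349,190). This is my choice, as it is black and stands in the dark rest.
- Green: (370,202)/(319,185).
- Brown: (336,229)/(335,208).
- Brown: (375,264)/(381,196).

Next is a close crop to confirm.

Run:
```python
import cv2,numpy as np
a=cv2.imread("pics/side0.png")[150:290,230:410];b=cv2.imread("pics/top0.png")[180:280,220:400]
a=cv2.resize(a,None,fx=4.4,fy=4.2,interpolation=cv2.INTER_CUBIC)[:, :]
a=cv2.resize(cv2.imread("pics/side0.png")[160:280,260:400],(400,343),interpolation=cv2.INTER_CUBIC)
b=cv2.resize(b,(800,444),interpolation=cv2.INTER_CUBIC)
cv2.imwrite("pics/ctop.png",b)
a=cv2.resize(cv2.imread("pics/side0.png")[160:280,250:400],(750,600),interpolation=cv2.INTER_CUBIC)
cv2.imwrite("pics/cside.png",a)
```

```text
(no output)
```

View pics/cside.png

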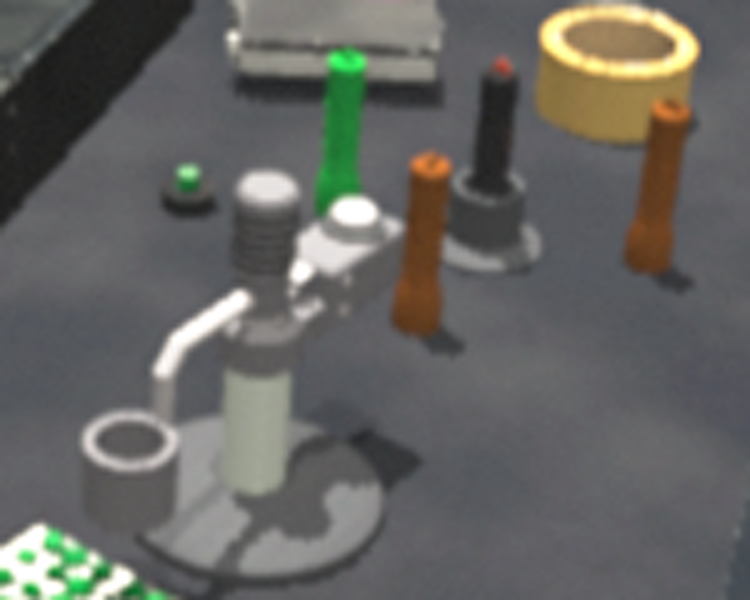

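View pics/ctop.png

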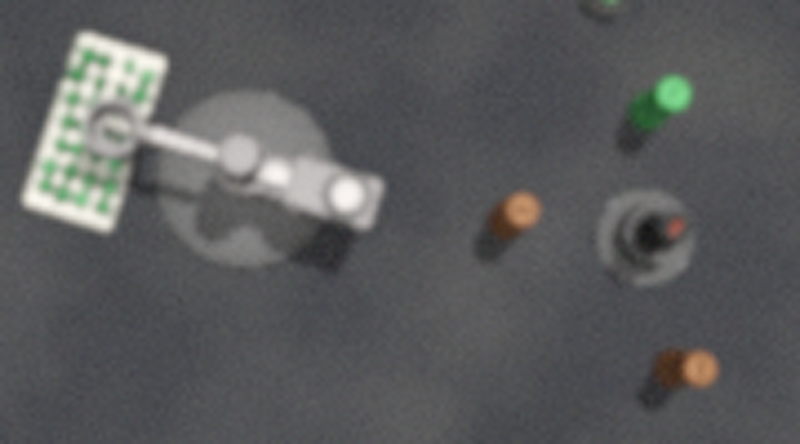

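The crops confirm the choice: the black torch with its orange top stands in the dark rest, and the brown and green ones stand loose. Next I triangulate the points.

```bash
cat > h.py <<'E'
import cv2,numpy as np
from scipy.spatial.transform import Rotation as R
def ray(d,p):
    u=cv2.undistortPoints(np.array([[p]],float),d["mtx"],d["distortion"])[0,0]
    M=cv2.Rodrigues(np.array(d["rvec"]))[0];v=M.T@np.r_[u,1];return -M.T@np.array(d["tvec"]).ravel(),v/np.linalg.norm(v)
def tri(ds,ps):
    A=np.zeros((3,3));b=np.zeros(3);rs=[ray(d,p) for d,p in zip(ds,ps)]
    for c,v in rs: P=np.eye(3)-np.outer(v,v);A+=P;b+=P@c
    x=np.linalg.solve(A,b);return x,[np.linalg.norm((np.eye(3)-np.outer(v,v))@(x-c)) for c,v in rs]
def plane(d,p,z): c,v=ray(d,p);return c+v*(z-c[2])/v[2]
def proj(d,X): return cv2.projectPoints(np.array(X,float).reshape(-1,1,3),np.array(d["rvec"]),np.array(d["tvec"]),d["mtx"],d["distortion"])[0][:,0]
E
python3 - <<'E'
from h import *
S=dict(np.load("pics/side0.npz"));T=dict(np.load("pics/top0.npz"))
cs=lambda x,y:((x+.5)/5-.5+250,(y+.5)/5-.5+160)
ct=lambda x,y:((x+.5)/4.444-.5+220,(y+.5)/4.444-.5+180)
def cen(d,x0,y0,x1,y1,f):
    im=d["frame"][y0:y1,x0:x1].astype(float);m=f(im);ys,xs=np.nonzero(m);w=m[m>0];return (np.sum(xs*w)/w.sum()+x0,np.sum(ys*w)/w.sum()+y0),len(xs)
red=lambda im:np.clip(im[...,0]-im[...,1:].max(2)-15,0,None)
br=lambda im:(im.min(2)>215)*1.
a,n=cen(S,343,165,358,182,red);b,k=cen(T,364,225,378,238,red);print("orange",a,n,b,k,tri((S,T),(a,b)))
a,n=cen(S,312,195,330,210,br);b,k=cen(T,292,217,305,229,br);print("button",a,n,b,k,tri((S,T),(a,b)))
for n,p,q in[("grip top",(268,186),(240,155)),("mouth",(131,441),(111,130)),("button",(354,212),(347,193)),("foot",(262,495),(245,180)),("rest rim",(489,184),(652,235))]:
    print(n,*[np.round(v,4) for v in tri((S,T),(cs(*p),ct(*q)))])
for n,q,z in[("foot",(245,180),.01),("restfoot",(646,238),.003),("grip",(240,155),.1725),("mouth",(111,130),.086),("button",(347,193),.13),("brown1",(521,210),.113),("brown2",(700,369),.113),("green",(674,95),.113)]:
    print(n,np.round(plane(T,ct(*q),z),4))
for n,p,z in[("mouth",(131,441),.086),("button",(354,212),.13),("grip",(268,186),.1725)]: print("side",n,np.round(plane(S,cs(*p),z),4))
E
```

```text
orange (np.float64(350.2377358490566), np.float64(172.8811320754717)) 22 (np.float64(371.5761772853186), np.float64(230.69529085872577)) 17 (array([ 0.45596211, -0.26870378,  0.11103821]), [np.float64(0.0010315259345162156), np.float64(0.0010315259345161924)])
button (np.float64(318.58), np.float64(203.78)) 50 (np.float64(297.5925925925926), np.float64(223.25925925925927)) 27 (array([ 0.48208787, -0.0579718 ,  0.12097296]), [np.float64(0.0029549721236391165), np.float64(0.002954972123638967)])
grip top [0.5018 0.0079 0.1696] [0.0016 0.0016]
mouth [0.5293 0.0944 0.0847] [0.0025 0.0025]
button [ 0.4803 -0.0585  0.1262] [0.0009 0.0009]
foot [0.4991 0.0078 0.0039] [0.0005 0.0005]
rest rim [ 0.4557 -0.2668  0.0389] [0.0014 0.0014]
foot [0.4991 0.0078 0.01  ]
restfoot [ 0.4544 -0.2694  0.003 ]
grip [0.4999 0.0075 0.1725]
mouth [0.5267 0.0936 0.086 ]
button [ 0.4791 -0.0586  0.13  ]
brown1 [ 0.4676 -0.1699  0.113 ]
brown2 [ 0.3643 -0.2809  0.113 ]
green [ 0.5398 -0.271   0.113 ]
side mouth [0.5313 0.0962 0.086 ]
side button [ 0.4796 -0.052   0.13  ]
side grip [0.5019 0.0131 0.1725]
```

Everything checks against the text:
- Column at (0.500, 0.008), and stand +y is about (0.30, 0.954).
- Mouth at (0.527, 0.094, 0.085), 90 mm out.
- Button at (0.4795, -0.0585, ~0.128), 70 mm out.
- Torch at (0.456, -0.268), with its top at 0.111.

First I swing along an arc to a point above the torch.

```bash
cat > rel.py <<'E'
import sys
from h import *
from rig import env
def go(x,y,z,yaw=-17.4):
    s=env.read_state();Rt=R.from_rotvec(s["tool_rot"]);p=np.array(s["eef_pos"])
    a=np.radians(yaw);Y=np.array([np.cos(a),np.sin(a),0]);Z=np.array([0,0,-1.]);G=R.from_matrix(np.c_[np.cross(Y,Z),Y,Z])
    print("t",round(s["clock"],2),"tcp",np.round(p,4),"F",np.round(s["contact_force"],1),"gap",round(s["finger_gap"],3),"gf",round(s["grasp_force"],1))
    print("shift units",np.round(Rt.inv().apply(np.array([x,y,z])-p)/.2,4),"turn",np.round((Rt.inv()*G).as_rotvec()/(np.pi/2),4),"q",np.round(s["joint_pos"],2))
if __name__=="__main__": go(*map(float,sys.argv[1:]))
E
python3 -m inch '0 0 -0.15 0 0 0;0 0 -0.15 0 0 0;-0.206 -0.008 0 0 0 0.05;-0.206 -0.008 0 0 0 0.05;-0.206 -0.008 0 0 0 0.05;-0.206 -0.008 0 0 0 0.05;-0.206 -0.008 0 0 0 0.05;-0.206 -0.008 0 0 0 0.05;-0.206 -0.008 0 0 0 0.05;-0.206 -0.008 0 0 0 0.05;-0.206 -0.008 0 0 0 0.05;-0.206 -0.008 0 0 0 0.05' 0.7
python3 rel.py 0.456 -0.268 0.20
```

```text
clock: 1.3
eef_pos: [0.4636, 0.2469, 0.2909]
tool_rot: [-1.617, -2.693, 0.001]
contact_force: [0.2, 0.7, -0.8]
finger_gap: 0.7
grasp_force: 0.0
t 1.3 tcp [0.4636 0.2469 0.2909] F [ 0.2  0.7 -0.8] gap 0.7 gf 0.0
shift units [-2.2545 -1.2435  0.4551] turn [-4.000e-04  1.000e-04  5.049e-01] q [0.33 0.25 0.1  1.42 0.   1.42]
```

```bash
python3 -m inch '-0.206 -0.008 0 0 0 0.05;-0.206 -0.008 0 0 0 0.05;-0.206 -0.008 0 0 0 0.05;-0.206 -0.008 0 0 0 0.05;-0.206 -0.008 0 0 0 0.05;-0.206 -0.008 0 0 0 0.05;-0.206 -0.008 0 0 0 0.05;-0.206 -0.008 0 0 0 0.05;-0.206 -0.008 0 0 0 0.05;-0.206 -0.008 0 0 0 0.05;0 0 0 0 0 0;0 0 0 0 0 0'
python3 rel.py 0.456 -0.268 0.20
```

```text
clock: 2.5
eef_pos: [0.5027, -0.1521, 0.291]
tool_rot: [-2.522, -1.871, 0.0]
contact_force: [0.1, -0.7, 0.5]
finger_gap: 0.698
grasp_force: 0.0
t 2.5 tcp [ 0.5027 -0.1521  0.291 ] F [ 0.1 -0.7  0.5] gap 0.698 gf 0.0
shift units [-0.6226 -0.0553  0.4549] turn [-0.0004 -0.0002  0.006 ] q [-0.45  0.25  0.1   1.42  0.    1.42]
```

```bash
python3 -m inch '-0.156 -0.014 0 0 0 0.006;-0.156 -0.014 0 0 0 0;-0.156 -0.014 0 0 0 0;-0.156 -0.014 0 0 0 0;0 0 0.15 0 0 0;0 0 0.15 0 0 0;0 0 0.15 0 0 0;0 0 0 0 0 0;0 0 0 0 0 0'
python3 rel.py 0.456 -0.268 0.070
python3 - <<'E'
from rig import env
import cv2,numpy as np
from h import *
for n in("side","top"):
    d=env.grab_frame(n);np.savez(f"pics/{n}1.npz",**d)
    u=proj(d,[.456,-.268,.13])[0].astype(int);c=d["frame"][u[1]-45:u[1]+45,u[0]-60:u[0]+60,::-1]
    c=cv2.resize(c,(400,300),interpolation=cv2.INTER_CUBIC)
    A=c if n=="side" else np.hstack([A,c])
cv2.imwrite("pics/p1.png",A)
E
```

```text
clock: 3.4
eef_pos: [0.4558, -0.2666, 0.202]
tool_rot: [-2.529, -1.864, -0.0]
contact_force: [0.7, 0.4, 0.6]
finger_gap: 0.701
grasp_force: 0.0
t 3.4 tcp [ 0.4558 -0.2666  0.202 ] F [0.7 0.4 0.6] gap 0.701 gf 0.0
shift units [-0.0066  0.003   0.6602] turn [-0.0002 -0.0001  0.0019] q [-0.68  0.28 -0.11  1.19  0.    1.19]
```

View pics/p1.png

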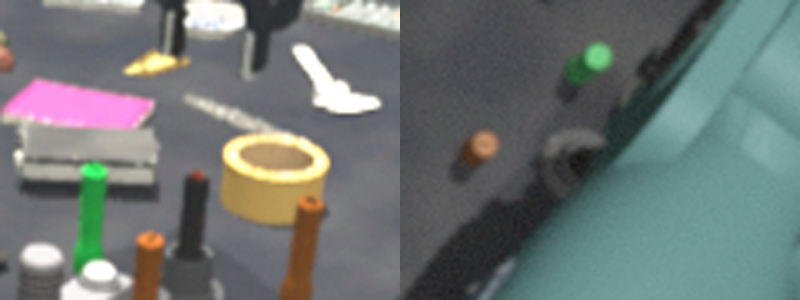

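Side crop: the open fingers (tips at about 165–260, 65) hang above the torch (195,175), clear of the decoys. I descend and grip.

```bash
python3 -m inch '-0.006 0.003 0.1 0 0 0.002;0 0 0.1 0 0 0;0 0 0.1 0 0 0;0 0 0.1 0 0 0;0 0 0.1 0 0 0;0 0 0.1 0 0 0;0 0 0.06 0 0 0;0 0 0 0 0 0;0 0 0 0 0 0'
python3 -m inch '0 0 0 0 0 0;0 0 0 0 0 0;0 0 0 0 0 0;0 0 0 0 0 0;0 0 0 0 0 0;0 0 0 0 0 0;0 0 0 0 0 0;0 0 0 0 0 0;0 0 0 0 0 0;0 0 0 0 0 0' 0
python3 rel.py 0.456 -0.268 0.070
```

```text
clock: 4.4
eef_pos: [0.4564, -0.2691, 0.0705]
tool_rot: [2.532, 1.857, 0.001]
contact_force: [-0.1, -0.4, 0.6]
finger_gap: 0.701
grasp_force: 0.0
clock: 5.4
eef_pos: [0.4562, -0.2691, 0.0702]
tool_rot: [2.532, 1.857, 0.001]
contact_force: [-0.9, 0.5, 7.0]
finger_gap: 0.293
grasp_force: 58.3
t 5.4 tcp [ 0.4562 -0.2691  0.0702] F [-0.9  0.5  7. ] gap 0.293 gf 58.3
shift units [ 0.005  -0.0024  0.0009] turn [ 0.001   0.0004 -0.001 ] q [-0.69  0.37 -0.35  0.85  0.    1.19]
```

```bash
python3 -m inch '0 0 -0.05 0 0 0;0 0 -0.1 0 0 0;0 0 -0.1 0 0 0;0 0 -0.1 0 0 0;0 0 -0.15 0 0 0;0 0 -0.15 0 0 0;0 0 -0.15 0 0 0;0 0 -0.15 0 0 0;0 0 -0.15 0 0 0;0 0 0 0 0 0'
python3 rel.py 0.527 0.0938 0.29
```

```text
clock: 6.4
eef_pos: [0.4564, -0.2693, 0.2935]
tool_rot: [2.529, 1.855, 0.002]
contact_force: [-0.4, 0.3, -1.6]
finger_gap: 0.297
grasp_force: 59.0
t 6.4 tcp [ 0.4564 -0.2693  0.2935] F [-0.4  0.3 -1.6] gap 0.297 gf 59.0
shift units [ 1.8377 -0.2093  0.0123] turn [ 0.0034  0.0014 -0.001 ] q [-0.69  0.26  0.11  1.42 -0.    1.19]
```

```bash
python3 -m inch '0.16 -0.019 0 0.003 0.001 -0.001;0.168 -0.019 0 0 0 0;0.168 -0.019 0 0 0 0;0.168 -0.019 0 0 0 0;0.168 -0.019 0 0 0 0;0.168 -0.019 0 0 0 0;0.168 -0.019 0 0 0 0;0.168 -0.019 0 0 0 0;0.168 -0.019 0 0 0 0;0.168 -0.019 0 0 0 0;0.167 -0.019 0 0 0 0'
python3 -m inch '0 0 0.15 0 0 0;0 0 0.15 0 0 0;0 0 0 0 0 0;0 0 0 0 0 0'
python3 rel.py 0.527 0.0938 0.23
python3 - <<'E'
from rig import env
import cv2,numpy as np
from h import *
for n in("side","top"):
    d=env.grab_frame(n);np.savez(f"pics/{n}2.npz",**d)
    u=proj(d,[.527,.094,.14])[0].astype(int);x0,y0=u[0]-40,u[1]-75;print(n,x0,y0)
    c=d["frame"][y0:y0+120,x0:x0+80,::-1]
    c=cv2.resize(c,None,fx=5,fy=5,interpolation=cv2.INTER_CUBIC)
    A=c if n=="side" else np.hstack([A,c])
    p=env.read_state()["eef_pos"];print(proj(d,[p-np.r_[0,0,.073],p,[p[0],p[1],.086],[.527,.094,.086]]).round(1).tolist())
cv2.imwrite("pics/p2.png",A)
E
```

```text
clock: 7.5
eef_pos: [0.5255, 0.0961, 0.29]
tool_rot: [-2.528, -1.857, 0.003]
contact_force: [0.4, -0.4, -0.9]
finger_gap: 0.296
grasp_force: 59.0
clock: 7.9
eef_pos: [0.5253, 0.0948, 0.2307]
tool_rot: [-2.528, -1.856, 0.003]
contact_force: [-0.2, 0.5, 0.1]
finger_gap: 0.296
grasp_force: 59.2
t 7.9 tcp [0.5253 0.0948 0.2307] F [-0.2  0.5  0.1] gap 0.296 gf 59.2
shift units [-0.0022  0.0095  0.0032] turn [-0.0034 -0.0009 -0.0002] q [ 0.02  0.28 -0.02  1.27  0.    1.9 ]
side 238 151
[[279.0, 218.9], [279.6, 186.9], [278.5, 248.0], [278.1, 247.7]]
top 202 131
[[241.9, 206.1], [239.3, 202.7], [244.2, 209.1], [244.4, 208.8]]
```

View pics/p2.png

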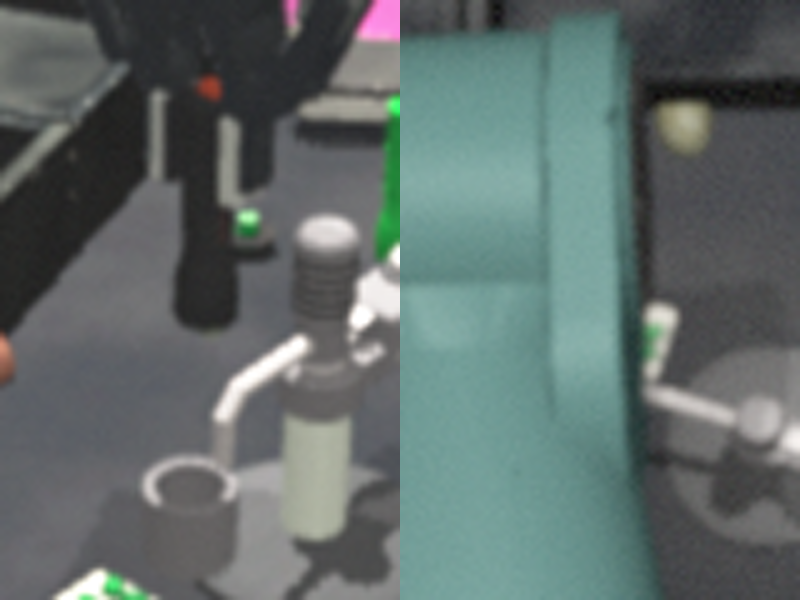

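The torch hangs upright, with its head at about (205,320) in the crop and the ring mouth at (190,485). I'll refine the mouth relative to the torch with rim fits.

Run:
```python
from h import *
S=dict(np.load("pics/side2.npz"));T=dict(np.load("pics/top0.npz"))
P=[.527,.094,.086]
for n,d in(("S",S),("T",T)):
    print(n,np.array([(proj(d,np.array(P)+e)-proj(d,P))[0]/5 for e in np.eye(3)*.005]).round(3).T.tolist(),"px/mm")
def rim(d,x0,y0,x1,y1,t):
    g=d["frame"][y0:y1,x0:x1].min(2);g=cv2.resize(g,None,fx=8,fy=8,interpolation=cv2.INTER_CUBIC)
    m=(g>t).astype(np.uint8);cs,h=cv2.findContours(m,cv2.RETR_CCOMP,cv2.CHAIN_APPROX_NONE)
    for i,c in enumerate(cs):
        if len(c)>60:
            e=cv2.fitEllipse(c);print(t,"hole" if h[0,i,3]>=0 else "outer",len(c),((np.array(e[0])+.5)/8-.5+[x0,y0]).round(2),(np.array(e[1])/8).round(2))
for t in(110,125,140,155): rim(S,262,238,292,270,t)
for t in(100,115,130): rim(T,237,201,252,217,t)
g=S["frame"][...,:].min(2)
print(g[255:262:3,262:292]); print(g[205:216:3,268:292]); print(T["frame"][209,234:256].tolist())
```

```text
S [[-0.442, -0.171, 0.007], [-0.105, 0.261, -0.386]] px/mm
T [[-0.003, -0.343, -0.03], [-0.341, 0.006, -0.039]] px/mm
110 outer 94 [263.49 268.01] [3.1  4.45]
110 outer 1015 [280.34 253.69] [25.49 31.15]
125 outer 82 [263.41 268.12] [2.69 3.87]
125 outer 1002 [280.17 254.15] [25.31 30.58]
140 outer 67 [263.47 268.24] [2.29 3.3 ]
140 outer 890 [279.58 255.1 ] [25.51 29.11]
155 outer 241 [286.46 246.78] [ 5.81 12.02]
155 outer 306 [274.16 247.  ] [ 9.14 15.33]
100 outer 478 [243.61 208.1 ] [16.57 18.65]
115 outer 460 [243.4  207.94] [16.15 18.39]
115 hole 91 [243.05 204.66] [1.87 5.56]
130 outer 531 [243.38 207.68] [15.95 17.73]
130 hole 81 [245.18 210.07] [2.   5.06]
130 hole 147 [243.78 204.84] [3.33 8.4 ]
[[ 93  93  93  93  91  91  89  93  92  92  96  95  97  96  96  97  97  98
   98  99  97  94  96 116 144 149 147 148 147 148]
 [ 92  92  93  92  92  90  89  92  94  95  95  96  95  97  96  96  97  98
   98  98  97  95  98 120 142 148 146 145 144 143]
 [ 90  91  92  92  91  88  89  91  93  95  95  96  96  97  98  97  98  98
   98  96  95  93 104 127 142 143 143 143 143 144]]
[[110 108 110 108  95  59  39  40  42  45  45  45  43  44  42  43  50  72
   95 100 102 101 101 101]
 [114 113 112 108  89  53  38  40  42  43  43  42  42  42  43  42  42  61
   92  99  97  97  98  97]
 [115 114 116 108  81  49  38  41  40  43  43  43  44  41  39  39  41  63
   91  97  95  94  94  93]
 [112 113 111 112  99  66  43  39  41  38  41  41  40  39  40  37  48  73
   95  99 100  97  96  94]]
[[188, 199, 180], [191, 198, 182], [198, 201, 187], [183, 191, 176], [170, 181, 165], [163, 165, 159], [151, 150, 146], [156, 154, 152], [166, 164, 159], [142, 144, 138], [125, 129, 117], [145, 146, 136], [162, 162, 153], [175, 174, 165], [183, 181, 173], [170, 167, 161], [171, 167, 163], [184, 181, 177], [190, 185, 182], [192, 188, 185], [202, 197, 195], [207, 203, 200]]
```

Torch in hand projects within 0.3 px of the side-camera prediction, so the side frame agrees with the robot. By that frame the mouth is at about (0.531, 0.096), roughly 4 mm off the top-view value. I move there just above the ring and recheck.

```bash
python3 rel.py 0.5305 0.0955 0.156; python3 -m inch '0.012 0.012 0 -0.003 -0.001 0;0 0.012 0.08 0 0 0;0 0 0.1 0 0 0;0 0 0.1 0 0 0;0 0 0.093 0 0 0;0 0 0 0 0 0;0 0 0 0 0 0'
python3 rel.py 0.5305 0.0955 0.156
python3 - <<'E'
from rig import env
import cv2,numpy as np
from h import *
d=env.grab_frame("side");np.savez("pics/side3.npz",**d)
cv2.imwrite("pics/p3.png",cv2.resize(d["frame"][205:275,250:320,::-1],(600,600),interpolation=cv2.INTER_CUBIC))
p=env.read_state()["eef_pos"];print(proj(d,[p-[0,0,.058],[p[0],p[1],.086]]))
E
```

```text
t 8.0 tcp [0.5262 0.0947 0.2315] F [ 0.3  0.3 -0.4] gap 0.293 gf 59.2
shift units [0.0096 0.0206 0.3777] turn [-0.0019 -0.0014 -0.0003] q [ 0.02  0.28 -0.02  1.27  0.    1.9 ]
clock: 8.7
eef_pos: [0.5314, 0.0957, 0.1563]
tool_rot: [2.532, 1.859, 0.001]
contact_force: [0.3, 0.8, -0.6]
finger_gap: 0.293
grasp_force: 59.2
t 8.7 tcp [0.5314 0.0957 0.1563] F [ 0.3  0.8 -0.6] gap 0.293 gf 59.2
shift units [-0.0024 -0.0039  0.0017] turn [ 0.0005 -0.0001 -0.0002] q [ 0.03  0.32 -0.17  1.08 -0.    1.9 ]
[[275.80630751 242.72469209]
 [275.73161621 247.63309654]]
```

View pics/p3.png

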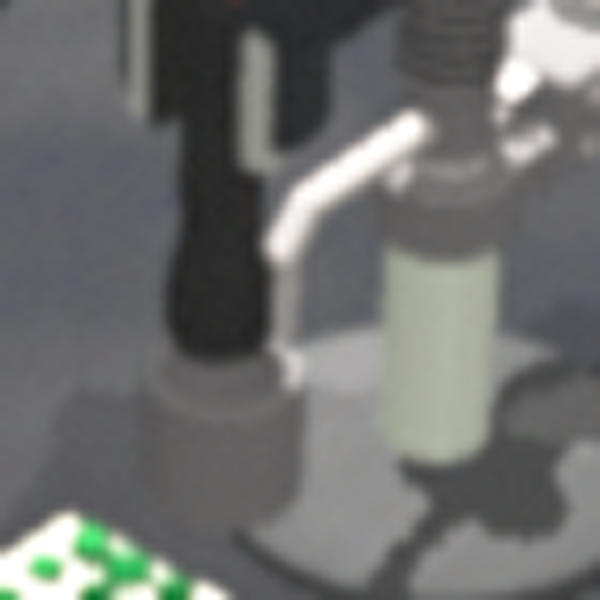

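Crop: the torch head centre is at x≈218 and the ring at ≈223, and the vertical offset matches the 12 mm gap. That is about 1 mm of correction. I lower it and watch the force.

```bash
python3 -m inch '-0.001 -0.005 0 0 0 0;0 0 0.02 0 0 0;0 0 0.02 0 0 0;0 0 0.02 0 0 0;0 0 0.02 0 0 0;0 0 0.02 0 0 0;0 0 0.02 0 0 0;0 0 0 0 0 0' 
python3 rel.py 0.5305 0.0955 0.112
```

```text
clock: 9.55
eef_pos: [0.53, 0.0956, 0.1309]
tool_rot: [2.532, 1.859, -0.001]
contact_force: [2.7, -4.1, -3.4]
finger_gap: 0.293
grasp_force: 59.4
t 9.55 tcp [0.53   0.0956 0.1309] F [ 2.7 -4.1 -3.4] gap 0.293 gf 59.4
shift units [0.0004 0.0025 0.0943] turn [ 0.      0.0004 -0.0002] q [ 0.03  0.34 -0.22  1.01 -0.    1.9 ]
```

```bash
python3 -m inch '-0.006 0.005 0 0 0 0;0 0 0.02 0 0 0;0 0 0.02 0 0 0;0 0 0.02 0 0 0;0 0 0 0 0 0;0 0 0 0 0 0' 
python3 rel.py 0.5305 0.0955 0.112
```

```text
clock: 10.15
eef_pos: [0.5304, 0.0945, 0.1193]
tool_rot: [-2.532, -1.86, 0.0]
contact_force: [-0.2, 0.6, -0.6]
finger_gap: 0.297
grasp_force: 59.6
t 10.15 tcp [0.5304 0.0945 0.1193] F [-0.2  0.6 -0.6] gap 0.297 gf 59.6
shift units [ 0.0051 -0.0009  0.0363] turn [-0.0002  0.     -0.    ] q [ 0.02  0.35 -0.24  0.98  0.    1.9 ]
```

Free of side force. Continuing down until it seats.

```bash
python3 -m inch '0 0 0.015 0 0 0;0 0 0.012 0 0 0;0 0 0 0 0 0'; python3 -m inch '0 0 0.008 0 0 0;0 0 0.006 0 0 0;0 0 0 0 0 0'
python3 rel.py 0.5305 0.0955 0.112
```

```text
clock: 10.45
eef_pos: [0.5303, 0.0944, 0.1136]
tool_rot: [-2.532, -1.86, 0.001]
contact_force: [-0.9, 0.4, 0.5]
finger_gap: 0.294
grasp_force: 59.6
clock: 10.75
eef_pos: [0.5309, 0.0945, 0.1118]
tool_rot: [2.532, 1.86, 0.002]
contact_force: [-1.9, -0.0, 9.0]
finger_gap: 0.296
grasp_force: 60.7
t 10.75 tcp [0.5309 0.0945 0.1118] F [-1.9 -0.   9. ] gap 0.296 gf 60.7
shift units [ 0.0041 -0.0032 -0.0011] turn [ 0.0007 -0.0004 -0.    ] q [ 0.02  0.35 -0.26  0.96  0.    1.9 ]
```

Seated at the expected height with 9 N of contact. Release, retreat, and move over the button at about (0.481, -0.057).

```bash
python3 -m inch '0 0 0 0 0 0;0 0 0 0 0 0;0 0 0 0 0 0;0 0 0 0 0 0' 0.6
python3 -m inch '0 0 -0.05 0 0 0;0 0 -0.1 0 0 0;0 0 -0.12 0 0 0;0 0 -0.15 0 0 0;0 0 -0.15 0 0 0;0 0 0 0 0 0;0 0 0 0 0 0'
python3 rel.py 0.481 -0.057 0.20
python3 - <<'E'
from rig import env
import cv2,numpy as np
d=env.grab_frame("side");np.savez("pics/side4.npz",**d)
cv2.imwrite("pics/p4.png",cv2.resize(d["frame"][175:275,250:350,::-1],(600,600),interpolation=cv2.INTER_CUBIC))
E
```

```text
clock: 11.15
eef_pos: [0.5305, 0.0944, 0.1111]
tool_rot: [-2.532, -1.86, 0.0]
contact_force: [0.5, -0.3, 0.1]
finger_gap: 0.6
grasp_force: 0.0
clock: 11.85
eef_pos: [0.5308, 0.0944, 0.2259]
tool_rot: [2.531, 1.859, 0.002]
contact_force: [0.1, -0.2, -1.6]
finger_gap: 0.605
grasp_force: 0.0
t 11.85 tcp [0.5308 0.0944 0.2259] F [ 0.1 -0.2 -1.6] gap 0.605 gf 0.0
shift units [-0.797  -0.0113  0.1292] turn [ 0.0009 -0.0003 -0.0001] q [ 0.02  0.29 -0.03  1.25  0.    1.9 ]
```

View pics/p4.png

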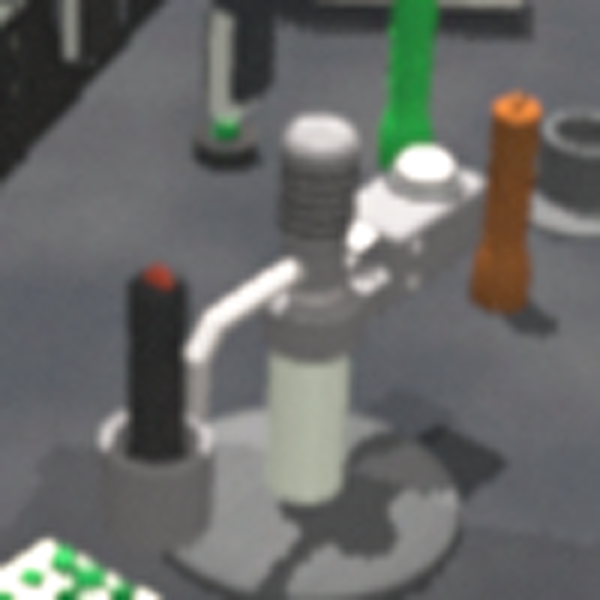

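The torch stands upright and down in the ring (switch at (158,275) in the crop, ring at (158,440)). Now the button.

```bash
python3 -m inch '-0.13 -0.002 0 0.001 0 0;-0.133 -0.002 0 0 0 0;-0.133 -0.002 0 0 0 0;-0.133 -0.002 0 0 0 0;-0.133 -0.002 0 0 0 0;-0.133 -0.002 0 0 0 0;0 0 0.13 0 0 0;0 0 0.1 0 0 0;0 0 0.1 0 0 0;0 0 0.06 0 0 0;0 0 0 0 0 0;0 0 0 0 0 0' 0
python3 rel.py 0.481 -0.057 0.13
python3 - <<'E'
from rig import env
import cv2,numpy as np
d=env.grab_frame("side");np.savez("pics/side5.npz",**d)
cv2.imwrite("pics/p5.png",cv2.resize(d["frame"][155:235,280:360,::-1],(600,600),interpolation=cv2.INTER_CUBIC))
E
```

```text
clock: 13.1
eef_pos: [0.4802, -0.0565, 0.1471]
tool_rot: [-2.53, -1.859, 0.002]
contact_force: [-0.4, 1.0, 0.3]
finger_gap: 0.001
grasp_force: 0.0
t 13.1 tcp [ 0.4802 -0.0565  0.1471] F [-0.4  1.   0.3] gap 0.001 gf 0.0
shift units [-0.0015  0.0047  0.0853] turn [-0.0017 -0.     -0.    ] q [-0.29  0.24 -0.32  1.02  0.    1.59]
```

View pics/p5.png

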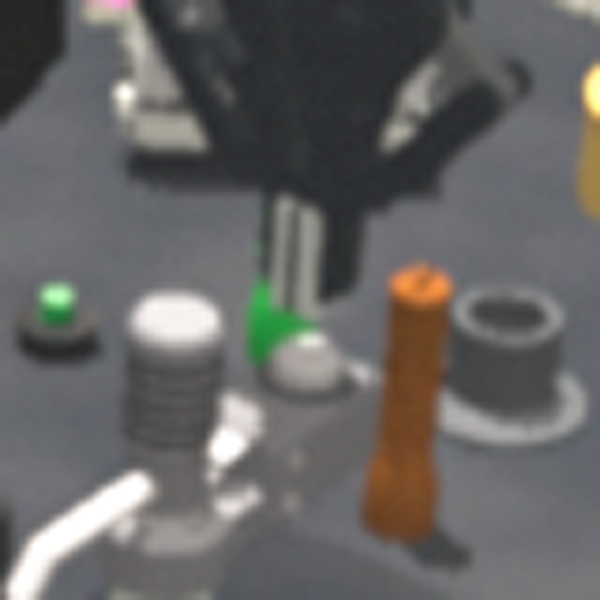

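The shut fingertips (305,310) are centred over the button (305,355). Pressing.

```bash
python3 -m inch '0 0 0.04 0 0 0;0 0 0.04 0 0 0;0 0 0.015 0 0 0;0 0 0.01 0 0 0;0 0 0.005 0 0 0;0 0 0 0 0 0;0 0 0 0 0 0'
python3 rel.py 0.5026 0.0089 0.22
```

```text
clock: 13.85
eef_pos: [0.4806, -0.0566, 0.1254]
tool_rot: [-2.531, -1.859, 0.001]
contact_force: [0.5, 0.6, 5.0]
finger_gap: 0.002
grasp_force: 2.2
t 13.85 tcp [ 0.4806 -0.0566  0.1254] F [0.5 0.6 5. ] gap 0.002 gf 2.2
shift units [ 0.3453  0.0066 -0.4732] turn [-0.0009 -0.     -0.0001] q [-0.29  0.25 -0.36  0.96  0.    1.59]
```

```bash
python3 -m inch '0 0 0.005 0 0 0;0 0 0 0 0 0;0 0 -0.05 0 0 0;0 0 -0.1 0 0 0;0 0 -0.12 0 0 0;0 0 -0.12 0 0 0;0 0 -0.12 0 0 0;0 0 0 0 0 0;0 0 0 0 0 0' 
python3 rel.py 0.5026 0.0089 0.22
python3 - <<'E'
from rig import env
import cv2,numpy as np
from h import *
d=env.grab_frame("side");np.savez("pics/side6.npz",**d)
cv2.imwrite("pics/p6.png",cv2.resize(d["frame"][160:270,250:360,::-1],(600,600),interpolation=cv2.INTER_CUBIC))
print(proj(d,[[.5026,.0089,z] for z in(.128,.1725,.1875)]))
E
```

```text
clock: 14.75
eef_pos: [0.4806, -0.0566, 0.2263]
tool_rot: [-2.531, -1.859, 0.001]
contact_force: [-0.1, -0.5, 0.2]
finger_gap: -0.002
grasp_force: 0.0
t 14.75 tcp [ 0.4806 -0.0566  0.2263] F [-0.1 -0.5  0.2] gap -0.002 gf 0.0
shift units [0.3454 0.007  0.0316] turn [-0.0008  0.     -0.0001] q [-0.29  0.2  -0.15  1.22  0.    1.59]
[[302.58454621 213.53036558]
 [303.51402374 195.8713411 ]
 [303.83806004 189.71719967]]
```

View pics/p6.png

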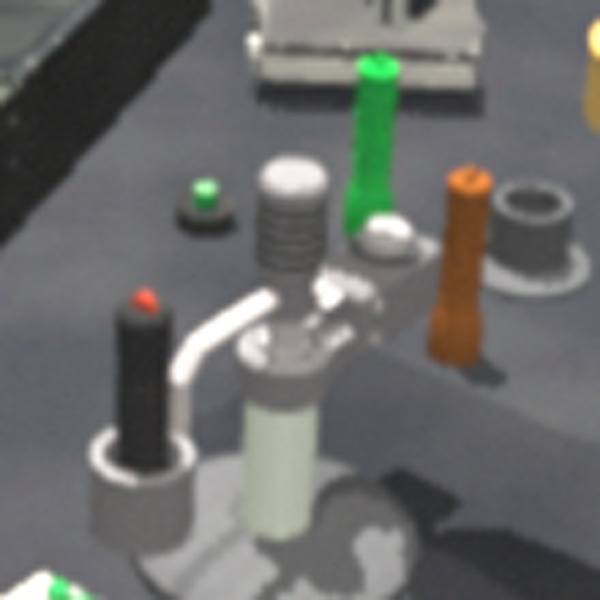

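The telescope is free: the grip top moved up to (293,175) in the crop, about 15 mm, and the torch is still seated. Now the grip.

```bash
python3 -m inch '0.11 0.003 0 0 0 0;0.115 0.003 0 0 0 0;0.115 0.001 0 0 0 0;0 0 0 0 0 0;0 0 0.08 0 0 0;0 0 0.1 0 0 0;0 0 0.1 0 0 0;0 0 0.1 0 0 0;0 0 0.02 0 0 0;0 0 0 0 0 0;0 0 0 0 0 0' 0.75
python3 rel.py 0.5026 0.0089 0.146
python3 -m inch '0 0 0 0 0 0;0 0 0 0 0 0;0 0 0 0 0 0;0 0 0 0 0 0;0 0 0 0 0 0;0 0 0 0 0 0;0 0 0 0 0 0;0 0 0 0 0 0' 0
```

```text
clock: 15.9
eef_pos: [0.5024, 0.0077, 0.1468]
tool_rot: [-2.531, -1.859, 0.001]
contact_force: [0.0, -0.4, 1.0]
finger_gap: 0.751
grasp_force: 0.0
t 15.9 tcp [0.5024 0.0077 0.1468] F [ 0.  -0.4  1. ] gap 0.751 gf 0.0
shift units [ 0.0062 -0.001   0.0042] turn [-0.0006 -0.     -0.0002] q [-0.15  0.27 -0.28  1.03  0.    1.73]
clock: 16.7
eef_pos: [0.5024, 0.0079, 0.1462]
tool_rot: [-2.531, -1.859, 0.001]
contact_force: [3.0, -0.8, 0.3]
finger_gap: 0.311
grasp_force: 58.9
```

```bash
python3 -m inch '0 0 -0.02 0 0 0;0 0 -0.04 0 0 0;0 0 -0.04 0 0 0;0 0 -0.04 0 0 0;0 0 -0.04 0 0 0;0 0 -0.03 0 0 0;0 0 0 0 0 0'
python3 -m inch '0 0 -0.03 0 0 0;0 0 -0.04 0 0 0;0 0 -0.04 0 0 0;0 0 -0.04 0 0 0;0 0 -0.03 0 0 0;0 0 -0.03 0 0 0;0 0 0 0 0 0'
python3 -m inch '0 0 -0.02 0 0 0;0 0 -0.02 0 0 0;0 0 0 0 0 0;0 0 0 0 0 0'
```

```text
clock: 17.4
eef_pos: [0.5023, 0.0079, 0.1888]
tool_rot: [-2.531, -1.859, 0.001]
contact_force: [2.1, -0.4, -6.5]
finger_gap: 0.31
grasp_force: 59.4
clock: 18.1
eef_pos: [0.5023, 0.0079, 0.2308]
tool_rot: [-2.531, -1.859, 0.001]
contact_force: [1.7, -0.9, -12.0]
finger_gap: 0.309
grasp_force: 59.7
clock: 18.5
eef_pos: [0.5023, 0.0079, 0.2381]
tool_rot: [-2.531, -1.859, 0.002]
contact_force: [2.5, -0.7, -11.7]
finger_gap: 0.309
grasp_force: 59.8
```

Rise is now about 107 mm (0.146 grip height was 15 mm of travel). Small steps to the rigid stop.

```bash
for i in 1; do python3 -m inch '0 0 -0.008 0 0 0;0 0 -0.006 0 0 0;0 0 0 0 0 0' | grep -E 'pos|contact'; done; python3 -m inch '0 0 -0.005 0 0 0;0 0 0 0 0 0;0 0 0 0 0 0' | grep -E 'pos|contact'; python3 -m inch '0 0 -0.005 0 0 0;0 0 0 0 0 0;0 0 0 0 0 0' | grep -E 'pos|contact'
```

```text
eef_pos: [0.5023, 0.0079, 0.2411]
contact_force: [1.7, 0.5, -12.3]
eef_pos: [0.5023, 0.0079, 0.2419]
contact_force: [2.9, -0.5, -12.0]
eef_pos: [0.5023, 0.0079, 0.243]
contact_force: [2.4, -0.2, -12.5]
```

```bash
for i in 1; do python3 -m inch '0 0 -0.005 0 0 0;0 0 0 0 0 0' | grep -E 'pos|contact'; python3 -m inch '0 0 -0.005 0 0 0;0 0 0 0 0 0' | grep -E 'pos|contact';  python3 -m inch '0 0 -0.005 0 0 0;0 0 0 0 0 0' | grep -E 'pos|contact'; done
python3 - <<'E'
from rig import env
import cv2,numpy as np
from h import *
d=env.grab_frame("side");np.savez("pics/side7.npz",**d)
cv2.imwrite("pics/p7.png",cv2.resize(d["frame"][130:270,230:370,::-1],(600,600),interpolation=cv2.INTER_CUBIC))
o=dict(np.load("pics/side6.npz"))
for q,b in((d,(160,225)),(o,(205,220))):
    im=q["frame"].astype(float)[b[0]:b[1],265:290];m=np.clip(im[...,0]-im[...,1:].max(2)-15,0,None);m[m<15]=0;ys,xs=np.nonzero(m);w=m[m>0]
    print((xs*w).sum()/w.sum()+265,(ys*w).sum()/w.sum()+b[0],len(xs))
X=[.5304,.0945]
print(proj(d,[X+[z] for z in(.152,.167,.2615,.262)]).round(2).tolist())
E
```

```text
eef_pos: [0.5022, 0.0079, 0.2436]
contact_force: [3.0, -0.4, -19.1]
eef_pos: [0.502, 0.0079, 0.2437]
contact_force: [5.4, -1.8, -31.8]
eef_pos: [0.5016, 0.0079, 0.2439]
contact_force: [5.5, -1.4, -41.0]
277.3481858688733 171.03691915977083 25
276.26142857142855 214.7107142857143 21
[[276.92, 221.07], [277.03, 214.78], [277.72, 172.4], [277.72, 172.16]]
```

View pics/p7.png

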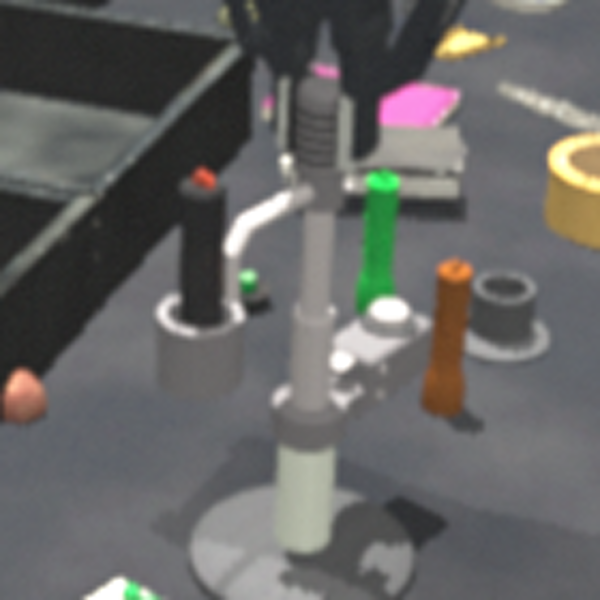

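Both sections are fully out, the rigid stop was felt at the expected height, and the torch stands in its holder. I ease the over-pull slightly and hand in.

```bash
python3 -m inch '0 0 0.006 0 0 0;0 0 0 0 0 0;0 0 0 0 0 0;0 0 0 0 0 0'; python3 -c "
from rig import env
s=env.read_state();print(s['eef_pos'],s['contact_force'],s['clock'])
f=s['contact_force'][2]
print(env.close_job() if -40<f<-16 else 'check')"
```

```text
clock: 20.45
eef_pos: [0.5018, 0.0079, 0.2438]
tool_rot: [-2.53, -1.858, 0.004]
contact_force: [4.3, -0.3, -29.8]
finger_gap: 0.303
grasp_force: 63.7
[0.50183373 0.0079419  0.24382086] [  4.27644827  -0.32981527 -29.79728156] 20.45
the job is handed in; nothing more can be done
None
```

I handed the job in at 20.5 s: the torch stands fully down in the ring holder, the button was pressed after that, and the arm is holding the grip at the second stop with about 30 N of upward pull; the dish, jars and stones were not touched (the judge's result was not shown).

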